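# Zero the bench comparator on its master and load the spacer

## Task

With the white master bar (blue grip) still home under the comparator's sprung red foot, hold the yellow zero key on the readout gently but fully down for about a second. Then slide the master out and lay it upright in the grey tray with the blue lining, and after that slide the brass spacer bar (orange grip) ramp-first between the fences and under the foot, press it firmly but gently against the end stop and leave it home there. Do not touch the foot or its stem, do not ram the stop or the key, and leave the green-gripped bar, the microscope objective, the dish, the vial and the dropper bottle where they are.

Things in the scene. Friction and masses are not known exactly. Their poses are not given: they have to be found in the camera images.
- gauge: Comparator stand, fixed to the bench: dark steel base 220 x 120 mm, its deck 28 mm above the bench. Origin at the centre of the base's underside, z up; +x is the direction in which bars are slid in. In this frame the end stop's face is at x = +50 mm and the red foot hangs on the line x = +5 mm, y = 0.
- stop: Steel end stop on the stand's deck, 60 mm wide, 20 mm high; origin in the middle of the lower edge of its face, where it meets the deck. Axes as the stand's: x points into the stop.
- foot (a joint): Height of the sprung red foot (ball of 6 mm radius on an 8 mm stem), m: 0 resting on a 16 mm bar on the deck, -0.005 when free (11 mm above the deck), at most +0.012. A spring presses it down with 2 N (free) to 3 N (on a bar). Sliding a bar under it takes about 3 to 8 N in all, ramp and friction, all the way to the stop; the stop is felt on top of that.
- master: Master bar, white ceramic, 140 x 24 x 16 mm, about 0.2 kg; origin at the centre of its underside. Nose at +x: the last 38 mm of the top slope down to 8 mm height. Blue upright grip, 16 (x) x 14 (y) mm, centred at x = -60 mm, from 16 to 56 mm above the underside; pinch it across y about 40 mm up. It starts home, within 1 mm: nose at the stop, foot on its flat top 45 mm behind the nose.
- master_nose (a point): Middle of the lower front edge of the master bar (x = +70 mm); axes as the bar's.
- spacer: Spacer bar to be loaded, brass with orange grip, lying on the bench; same shape, size, weight and frame as the master bar. It and the green-gripped bar and the tray are in any order among three places. If it is pressed down on the deck while being slid it binds and slips in the fingers: let it only just rest.
- spacer_nose (a point): Middle of the lower front edge of the spacer bar (x = +70 mm); axes as the bar's.
- other: Bystander: a dark steel bar of the same shape with green grip. Leave alone.
- tray: Grey open tray with blue lining, fixed to the bench, 180 (x) x 66 (y) mm outside, walls 4 mm thick and 12 mm high, floor 4 mm above the bench; origin at the centre of its underside. The master goes here lengthwise, either way round.
- zero (a joint): Yellow zero key on the readout, travel in m: 0 up, 0.006 fully down; needs about 5 N to go fully down, springs back.
- zero_top (a point): Centre of the top of the yellow key, 30 mm across, on the white readout box (100 x 150 mm, 34 mm high, with a flat green display beside the key).
- readout: White readout box carrying the key, 100 (x) x 150 (y) x 34 mm high, fixed to the bench; origin at the centre of its underside. The key is at y = -35 mm, the flat display at y = +35 mm.
- objective: Bystander: steel microscope objective standing on the bench, 34 mm across, 45 mm high.
- dish: Bystander: clear culture dish, 90 mm across, 16 mm high.
- vial: Bystander: clear jar with blue cap, 40 mm across, 60 mm high.
- dropper: Bystander: amber dropper bottle, 36 mm across, 85 mm high.
- channel (a point): Point on the deck midway between the entry ends of the two fences, 80 mm before the stop. The aluminium fences are 8 mm high, leave a 27 mm gap from here to the stop, and open backwards into a funnel about 38 mm wide 25 mm before this point. Axes as the stand's.
- column_top (a point): Top of the stand's round column, 32 mm thick, 213 mm above the bench, 40 mm behind the stop's face. Its arm carries a white head 42 x 46 mm (140 to 200 mm above the bench) straight above the foot, with a 16 mm sleeve going down to 110 mm.
Mind the look-alikes: they are no part of the job. What is meant by the tray is not brown, and is the smaller of those in its own colour. Leave any turquoise look-alike of the master alone.

How it is judged:
On the way, in this order (a step that is already met when the one before it is completed fails the run):
1. the zero key is held fully down (over 4 mm) for 0.7 s while the master is home (nose within 2 mm of the stop) (value of joint zero above 0.004 m and x of master_nose in the frame of stop above -0.002 m and value of joint foot above -0.0015 m), for 0.7 s.
2. the master lies upright in the tray, let go (x of master in the frame of tray between -0.02 and 0.02 m and y of master in the frame of tray between -0.02 and 0.02 m and z of master in the frame of tray below 0.008 m and angle between master's own z axis and vertical below 0.06 rad and contact force between the fingers and master below 0.1 N), for 0.2 s.
3. the spacer is pressed against the stop with over 2 N (contact force between spacer and stop above 2 N and x of spacer_nose in the frame of stop above -0.002 m and value of joint foot above -0.0015 m), for 0.1 s.
At the end, for the whole second after the job is handed in: The spacer lies flat on the deck between the fences, nose within 2 mm of the stop, straight within 0.06 rad and not lifted over 2 mm, with the foot resting on it (reading within 1.5 mm of 0); the master lies upright on the floor of the tray, within 20 mm of its middle; the key is up; all at rest (x of spacer_nose in the frame of stop above -0.002 m and y of spacer_nose in the frame of stop between -0.004 and 0.004 m and z of spacer_nose in the frame of stop below 0.002 m and angle between the x axis of spacer and the x axis of gauge, either way round below 0.06 rad and angle between spacer's own z axis and vertical below 0.04 rad and value of joint foot between -0.0015 and 0.0015 m and x of master in the frame of tray between -0.02 and 0.02 m and y of master in the frame of tray between -0.02 and 0.02 m and z of master in the frame of tray below 0.008 m and angle between master's own z axis and vertical below 0.06 rad and value of joint zero below 0.0015 m and linear speed of each of spacer, master below 0.01 m/s); the robot touches nothing.
It fails at once if the foot or its stem is touched by the robot (over 2 N) (contact force between any of the fingers, the arm and foot above 2 N).
It fails at once if the stop is rammed (over 25 N on it) (contact force between anything else and stop above 25 N).
It fails at once if the zero key is pressed with over 25 N (contact force between anything else and zero above 25 N).
It fails at once if a bystander is moved more than 20 mm (distance of any of other, objective, dish, vial, dropper from where it was at the start of the episode above 0.02 m).
It also fails if it takes over 69 s, if anything falls off the work surface, if the arm or the gripper's body presses on something with over 40 N, if the wrist force passes 120 N, or if a joint passes its speed limit or range.

## Robot

A 7-joint arm with a two-finger parallel gripper is mounted at the origin on the work surface. World frame = base frame: x ahead of the robot, y to its left, z up, the work surface at z = 0. Lengths are in m, angles in rad, forces in N, time in s.
With the tool pointing down it reaches from about 0.4 to 0.85 m from the base axis. Payload 4.5 kg.
Tool frame: the origin (TCP) lies at the very end of the fingers, on their centre line; the grasp point (between the pads) lies 19 mm behind it (grip_depth is the distance from the TCP to the grasp point, in m); z points along the fingers, y is the line along which they close (so a half turn about z gives the same grasp; the last joint's range is limited). The gripper opens to 88 mm and grips with 3 to 60 N. Pads are 18 mm wide; open, the fingers measure 123 mm over their backs; the gripper's body (75 mm by 187 mm) begins 45 mm behind the grasp point.
Start: joints at [-1.271, 0.689, -0.195, 1.565, 0.157, 0.902, -0.215], TCP at [0.164, 0.603, 0.204] pointing down, gripper open.
Joint ranges: [-3.01, 3.01], [-0.46, 2.08], [-1.47, 1.51], [0.13, 2.56], [-1, 4.14], [0.04, 2.09], [-2.66, 2.66]. Speed limits (rad/s): [2.57, 2.57, 3.14, 3.14, 3.14, 3.14, 3.14].

## Interface

Orientations are given as a rotation vector (axis times angle).
In Python, from rig import * gives the robot as it stands. The module is installed in compiled form; this text tells all that it offers.
- The arm moves only by the shell command python3 -m pendant 'ROWS'. ROWS is JSON, a list that holds one entry, the list of rows, each a list of 5 numbers: the opening, from 0 (shut) to 1 (fully open), then the shift along the tool's x, y, z in units of 40 mm (1.0 is 40 mm), then the turn about the tool's z in rad. In form: [[[claw, x, y, z, spin], ...]]. A call has 1 to 10 rows; each row is the pose to reach, as a shift and turn from the pose commanded when the call began, along the tool's axes at that moment; what a row does not reach only later rows make up. A row lasts 1/12 s, in which the tool goes at most 41.7 mm and 7.16 degrees, less where a joint would pass 70% of its speed; a pose out of reach is approached as far as the arm can. A call with a gripper value outside its range is refused whole. The fingers move at their own pace and stop on an object; the grip force is fixed at half the most. Time passes only in rows, so rows that repeat a pose let the fingers close. It gives the time, the measured TCP pose, the force, the opening and the grip force at its end, in the units of the state.
- read_state(): the state, without advancing time (a new reading comes with each control period).
- capture(name): name is "scene" or "top"; returns (picture, depth): 480x640x3 uint8, red, green, blue; 480x640 float32, m along the optical axis (not along the pixel's ray), 0 where there is no reading.
- camera_info(name): a dict with "camera_matrix" (3x3 intrinsics, pixels), "k1" (the pictures are not rectified: a ray, as slopes to the right and down, at radius r is drawn at 1 + k1 r^2 times it, then the intrinsics apply), "T" (4x4, takes a point from camera to world coordinates). Camera axes: x right, y up, looking along -z (the intrinsics and any distortion apply to the point x, -y, -z); pixel columns grow to the right and rows downward; lengths in m; the calibration is good to about 2 mm. A picture is of the moment at which its call begins. camera_info takes no time and is no camera call.
- finish_job(): hands the job in; it is judged then, once.
The state is a dict: "time": time; "joint_positions": joint angles; "joint_velocities": joint speeds; "tau": joint torques, N m; "tcp_pos": TCP position; "orientation": TCP orientation; "wrist_force": force on the tool from outside, world axes, zero at the start; "torque": the same for the moment, N m; "grip_width": finger opening in m; "finger_force": force on a finger pad.
Only numpy, scipy, OpenCV 4.12 (cv2) and the standard library are available. Lean on these libraries where they do the work, as an engineer would, in place of code of your own. Each camera call takes 0.05 s, during which the arm holds its last target. There are 200 camera calls.

## Working session

There is one attempt and no reset: what is moved stays moved. The work goes in short steps, Python scripts to look and compute and a shell command to move; the robot and the scene stay as the last step left them, time stands still between calls to the robot, and variables do not carry over. Pictures are saved under pics/ and viewed, at most 10 in all, crops included, and the job is handed in when it is done.

```bash
mkdir -p pics; cat > h.py <<'E'
from rig import *
import numpy as np, cv2
def info(n):
    c=camera_info(n); return np.array(c["camera_matrix"]),c["k1"],np.array(c["T"])
def rays(n,uv):
    K,k1,T=info(n); uv=np.atleast_2d(np.asarray(uv,float))
    p=cv2.undistortPoints(uv.reshape(-1,1,2),K,np.array([k1,0,0,0.])).reshape(-1,2)
    d=np.c_[p[:,0],-p[:,1],-np.ones(len(p))]@T[:3,:3].T
    return T[:3,3],d
def onplane(n,uv,z):
    o,d=rays(n,uv); return o+d*((z-o[2])/d[:,2])[:,None]
def proj(n,P):
    K,k1,T=info(n); q=(np.atleast_2d(P)-T[:3,3])@T[:3,:3]; q=np.c_[q[:,0],-q[:,1],-q[:,2]]
    return cv2.projectPoints(q,np.zeros(3),np.zeros(3),K,np.array([k1,0,0,0.]))[0].reshape(-1,2)
def cloud(n,depth):
    v,u=np.mgrid[0:480,0:640]; o,d=rays(n,np.c_[u.ravel(),v.ravel()])
    return (o+d*depth.reshape(-1,1)).reshape(480,640,3)
def save(name,im): cv2.imwrite(name,im[...,::-1])
E
python3 - <<'E'
from h import *
for n in("scene","top"):
    im,d=capture(n); save(f"pics/{n}0.png",im); np.savez(f"{n}0.npz",im=im,d=d)
    K,k1,T=info(n); print(n,K.round(1).tolist(),k1,T.round(3).tolist())
s=read_state(); print(s)
E
```

```text
scene [[513.1, 0.0, 323.4], [0.0, 513.1, 243.5], [0.0, 0.0, 1.0]] 0.04597681027473898 [[0.334, -0.489, 0.806, 1.443], [0.943, 0.177, -0.283, -0.289], [-0.005, 0.854, 0.52, 0.753], [0.0, 0.0, 0.0, 1.0]]
top [[515.4, 0.0, 321.0], [0.0, 515.4, 237.0], [0.0, 0.0, 1.0]] -0.12657085787036448 [[-0.004, 0.995, -0.099, 0.398], [-1.0, -0.002, 0.022, 0.07], [0.021, 0.099, 0.995, 1.396], [0.0, 0.0, 0.0, 1.0]]
{'time': 0.1, 'joint_positions': array([-1.27119758,  0.68988199, -0.19453448,  1.56624125,  0.1573054 ,
        0.90247005, -0.21504584]), 'joint_velocities': array([-0.00148492, -0.0018411 , -0.00034342, -0.00416378,  0.000112  ,
       -0.00014713, -0.00040294]), 'tau': array([-2.61799971e-03, -5.28487587e+01, -1.27116613e+00, -1.53834844e+01,
       -5.25231916e-02,  1.97783338e-03,  5.09023880e-05]), 'tcp_pos': array([0.16405126, 0.60244791, 0.20290162]), 'orientation': array([-4.16048051e-01, -3.11381658e+00,  2.52156766e-03]), 'wrist_force': array([-0.7865483 , -0.67177514, -0.25860264]), 'torque': array([ 0.00396511, -0.00703215,  0.00567164]), 'finger_force': 0.0, 'grip_width': 0.0886585984859538}
```

View pics/top0.png

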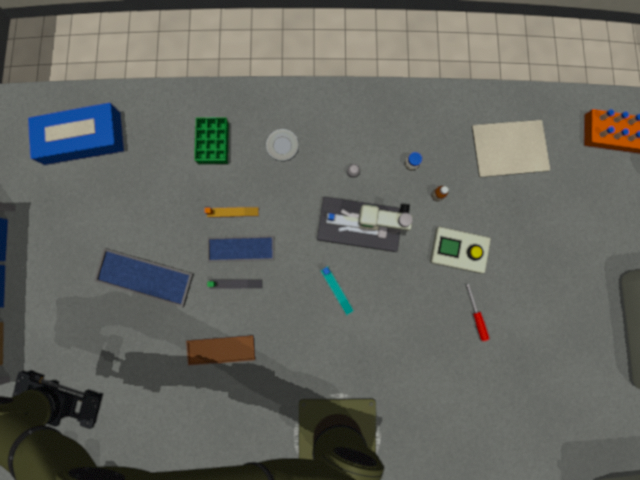

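View pics/scene0.png

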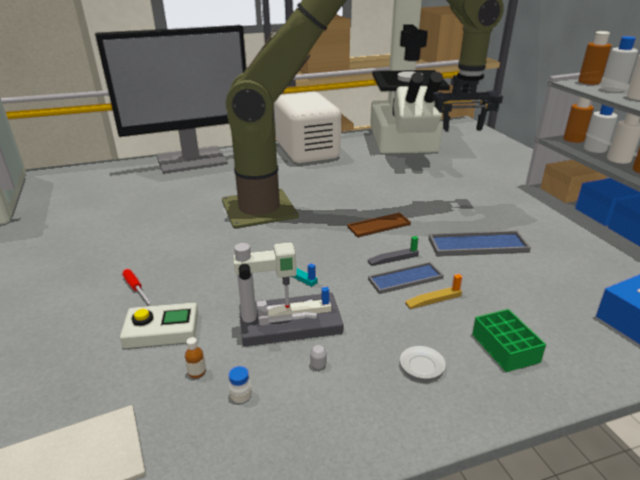

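Top view: the blue-lined grey trays are at (241,248), small, and (145,277), larger. There is also a brown one at (221,349). The task wants the smaller grey one, (241,248). The orange-grip brass bar is at (232,212) and the green-grip bar at (235,284). The stand is at (360,222) with the master's blue grip at (331,217), the turquoise decoy at (337,290) and the key at (476,253). I'll confirm this in one crop and measure.

```bash
cat > seg.py <<'E'
from h import *
def blobs(n,im,lo,hi,mn=8,roi=None):
    hsv=cv2.cvtColor(im,cv2.COLOR_RGB2HSV); m=cv2.inRange(hsv,np.array(lo),np.array(hi))
    if roi: 
        k=np.zeros_like(m); x0,y0,x1,y1=roi; k[y0:y1,x0:x1]=1; m*=k
    c,l,s,ce=cv2.connectedComponentsWithStats(m)
    return [(ce[i].round(1),s[i].tolist(),(l==i)) for i in range(1,c) if s[i,4]>=mn]
E
python3 - <<'E'
from seg import *
t=np.load("top0.npz"); s=np.load("scene0.npz")
a=cv2.resize(t["im"][180:310,190:510],(800,325),interpolation=cv2.INTER_CUBIC)
b=cv2.resize(s["im"][220:350,100:500],(800,260),interpolation=cv2.INTER_CUBIC)
save("pics/c0.png",np.vstack([a,b]))
C={"orange":((5,190,120),(16,255,255)),"brass":((17,120,90),(25,255,255)),"yellow":((25,180,120),(33,255,255)),"blue":((100,150,80),(120,255,255)),"lining":((105,80,40),(120,200,160)),"green":((40,120,60),(80,255,255)),"red":((0,150,80),(4,255,255))}
for n,q in(("top",t),("scene",s)):
    print(n)
    P=cloud(n,q["d"])
    for k,(lo,hi) in C.items():
        for ce,st,m in blobs(n,q["im"],lo,hi):
            p=P[m]; print(k,ce,st,np.median(p,0).round(3),"z95",np.percentile(p[:,2],95).round(3))
E
```

```text
top
orange [613.4 130.2] [592, 110, 48, 39, 1056] [ 0.841 -0.795  0.05 ] z95 0.055
orange [207.4 209.9] [205, 208, 6, 5, 24] [0.604 0.34  0.056] z95 0.058
brass [234.  211.6] [207, 207, 52, 10, 431] [0.604 0.275 0.015] z95 0.021
yellow [476.3 251.7] [471, 247, 11, 11, 93] [ 0.49  -0.372  0.056] z95 0.06
blue [ 71.7 131.2] [29, 103, 86, 57, 2731] [0.812 0.711 0.079] z95 0.084
blue [610.4 111.9] [608, 110, 6, 5, 23] [ 0.873 -0.76   0.102] z95 0.106
blue [624.9 114.1] [623, 112, 5, 5, 22] [ 0.869 -0.804  0.103] z95 0.105
blue [638.1 116.5] [637, 114, 3, 6, 14] [ 0.864 -0.848  0.101] z95 0.104
blue [610.2 129.5] [608, 128, 5, 4, 16] [ 0.823 -0.756  0.101] z95 0.106
blue [624.9 131.6] [623, 130, 5, 4, 17] [ 0.818 -0.798  0.102] z95 0.106
blue [638.2 134. ] [637, 132, 3, 5, 11] [ 0.814 -0.842  0.102] z95 0.106
blue [414.8 158.5] [409, 153, 13, 12, 127] [ 0.742 -0.211  0.06 ] z95 0.065
blue [331.  216.3] [329, 214, 5, 6, 26] [0.582 0.016 0.083] z95 0.086
blue [326.  270.3] [323, 267, 7, 7, 35] [0.445 0.029 0.055] z95 0.059
lining [ 73.2 131.3] [28, 102, 96, 63, 374] [0.841 0.73  0.028] z95 
[... 3177 characters left out ...]
 [0.501 0.259 0.004] z95 0.006
lining [314.4 271.3] [314, 266, 2, 11, 17] [0.449 0.036 0.035] z95 0.052
lining [612.7 320.6] [596, 288, 44, 57, 109] [0.812 0.599 0.003] z95 0.064
lining [321.7 296. ] [321, 291, 2, 11, 16] [0.587 0.008 0.063] z95 0.078
lining [328.1 297. ] [325, 290, 5, 14, 24] [0.589 0.021 0.061] z95 0.079
lining [239.  381.7] [229, 375, 20, 11, 36] [ 0.757 -0.213  0.048] z95 0.055
green [413.8 243.2] [411, 236, 7, 15, 81] [0.415 0.328 0.039] z95 0.055
green [508.2 339.9] [473, 309, 73, 63, 2854] [0.811 0.329 0.034] z95 0.048
green [175.6 316.2] [164, 310, 24, 13, 240] [ 0.509 -0.302  0.036] z95 0.039
red [130.8 278.6] [123, 269, 18, 22, 199] [ 0.302 -0.391  0.022] z95 0.026
```

View pics/c0.png

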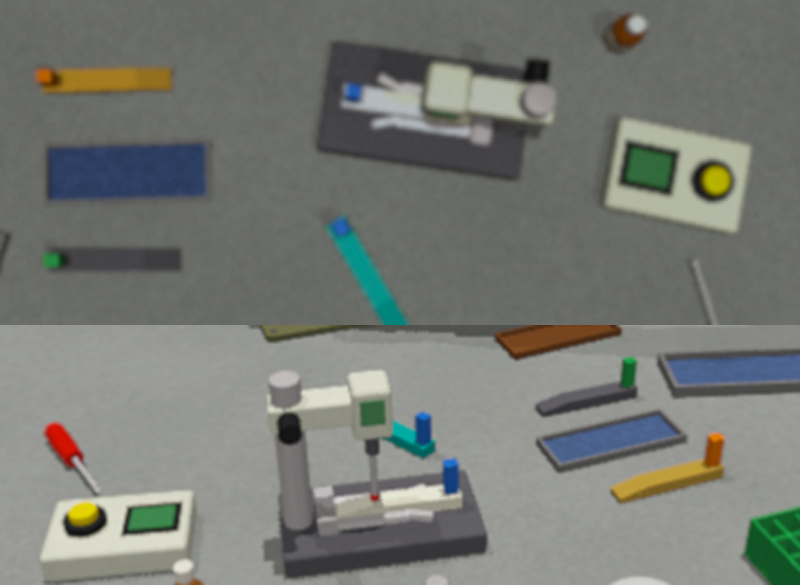

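The crop confirms the picks: small grey tray with blue lining, brass bar with orange grip, white master under the foot, and the turquoise bar lying loose. Next I need precise poses.

```bash
cat > pose.py <<'E'
from seg import *
def rect(p):
    (c,(w,h),a)=cv2.minAreaRect(p.astype(np.float32)); a=np.radians(a)
    if h>w: w,h,a=h,w,a+np.pi/2
    a=(a+np.pi)%np.pi; a-=np.pi   # direction pointing towards -y
    return np.round(c,4),round(w,4),round(h,4),round(np.degrees(a),2)
def outline(n,m,z):
    c=max(cv2.findContours(m.astype(np.uint8),cv2.RETR_EXTERNAL,cv2.CHAIN_APPROX_NONE)[0],key=len).reshape(-1,2)
    return onplane(n,c,z)[:,:2]
E
python3 - <<'E'
from pose import *
D={n:np.load(n+"0.npz") for n in("top","scene")}
for n,q in D.items():
    im=q["im"]; P=cloud(n,q["d"]); hsv=cv2.cvtColor(im,cv2.COLOR_RGB2HSV); print(n)
    near=lambda c,r:np.hypot(P[...,0]-c[0],P[...,1]-c[1])<r
    Z=P[...,2]
    # tray
    m=cv2.inRange(hsv,np.array((105,80,40)),np.array((120,200,160)))>0
    print("lining",rect(P[m&near((.505,.258),.13)&(Z<.02)][:,:2]),rect(outline(n,m&near((.505,.258),.13)&(Z<.02),.004)))
    m=near((.55,-.06),.17)&(Z>.02)&(Z<.032)&(hsv[...,2]<110); m=cv2.morphologyEx(m.astype(np.uint8),cv2.MORPH_OPEN,np.ones((3,3)))
    print("deck",rect(P[m>0][:,:2]), rect(outline(n,m,.028)))
    m=near((.5,-.34),.12)&(Z>.025)&(Z<.042)
    print("readout",rect(P[m][:,:2]))
    b=cv2.inRange(hsv,np.array((5,120,80)),np.array((26,255,255)))>0
    m=b&near((.604,.28),.11)&(Z>.003)
    print("spacer",rect(P[m][:,:2]), "topface",rect(P[m&(Z>.01)&(Z<.022)][:,:2]))
    for nm,c,z0 in(("spgrip",(.606,.34),.052),("mgrip",(.584,.015),.080),("key",(.495,-.371),.05),("other grip",(.41,.328),.052)):
        m=near(c,.022)&(Z>z0); p=P[m]; print(nm,len(p),p.mean(0).round(4) if len(p) else 0,(p[:,:2].max(0)+p[:,:2].min(0))/2, np.percentile(p[:,2],50).round(4))
    m=near((.55,-.1),.12)&(Z>.208)&(Z<.222); p=P[m]; print("coltop",len(p),(p.max(0)+p.min(0))/2)
    m=near((.604,.28),.2)&(Z<.01); print("bench z",np.median(P[m&near((.66,.25),.03)][:,2]) if (near((.66,.25),.03)).any() else 0)
E
```

```text
top
lining (array([0.5063, 0.2586]), 0.1669, 0.0547, np.float64(-88.3)) (array([0.5061, 0.2583]), 0.1666, 0.0545, np.float64(-88.43))
deck (array([ 0.5693, -0.0638]), 0.2165, 0.1204, np.float64(-98.65)) (array([ 0.5469, -0.0602]), 0.2162, 0.0762, np.float64(-98.6))
readout (array([ 0.4985, -0.3365]), 0.1505, 0.099, np.float64(-102.17))
spacer (array([0.6056, 0.2801]), 0.1385, 0.027, np.float64(-90.0)) topface (array([0.6044, 0.2798]), 0.1382, 0.0245, np.float64(-88.09))
spgrip 29 [0.6029 0.3418 0.0563] [0.60310349 0.34101218] 0.0562
mgrip 32 [0.5809 0.0152 0.0836] [0.58131314 0.01461729] 0.0836
key 97 [ 0.4921 -0.37    0.0558] [ 0.49048302 -0.37054798] 0.0557
other grip 32 [0.4107 0.3311 0.0561] [0.41053845 0.33104039] 0.0562
coltop 133 [ 0.5560513  -0.15167344  0.21333091]
bench z -0.00023898323805016108
scene
lining (array([0.4998, 0.2629]), 0.1684, 0.0545, np.float64(-87.54)) (array([0.501 , 0.2613]), 0.1644, 0.0479, np.float64(-88.71))
deck (array([ 0.5732, -0.0641]), 0.2167, 0.1192, np.float64(-99.23)) (array([ 0.5807, -0.0658]), 0.2162, 0.1182, np.float64(-98.76))
readout (array([ 0.5014, -0.3362]), 0.1519, 0.1047, np.float64(-102.3))
spacer (array([0.6072, 0.2803]), 0.1401, 0.0265, np.float64(-89.55)) topface (array([0.6069, 0.2869]), 0.1267, 0.0257, np.float64(-88.59))
spgrip 27 [0.6049 0.3397 0.0544] [0.60452471 0.33896946] 0.0543
mgrip 33 [0.5841 0.0155 0.0821] [0.58416116 0.01604942] 0.0819
key 119 [ 0.4948 -0.3698  0.0546] [ 0.49213855 -0.36969494] 0.0549
other grip 15 [0.4106 0.3309 0.0537] [0.41073562 0.33108483] 0.0537
coltop 115 [ 0.5588227  -0.15237172  0.21106454]
bench z -0.0012758585698322555
```

```bash
cat > to.py <<'E'
import sys
from h import *
from scipy.spatial.transform import Rotation as R
# usage: to.py yaw_of_tool_y_deg  x,y,z [x,y,z ...]  -> tool-axis shifts (units of 40mm) from measured pose
s=read_state(); M=R.from_rotvec(s["orientation"]).as_matrix(); p=s["tcp_pos"]
cur=np.degrees(np.arctan2(M[1,1],M[0,1])); 
print("t",round(s["time"],2),"tcp",p.round(4),"yaw y",cur.round(2),"F",s["wrist_force"].round(1),"w",round(s["grip_width"],4),"tilt",M[2].round(3))
if len(sys.argv)>1: print("spin",round(-np.radians((float(sys.argv[1])-cur+180)%360-180),3))
for a in sys.argv[2:]:
    print(a,(M.T@(np.array([float(v) for v in a.split(",")])-p)/0.04).round(3))
E
python3 to.py -8.8 0.45,0.35,0.28 0.4935,-0.37,0.28
```

```text
t 0.1 tcp [0.1641 0.6024 0.2029] yaw y 74.78 F [-0.8 -0.7 -0.3] w 0.0887 tilt [-0.    -0.002 -1.   ]
spin 1.459
0.45,0.35,0.28 [-8.555 -4.216 -1.92 ]
0.4935,-0.37,0.28 [-14.33  -21.299  -1.892]
```

```bash
python3 -m pendant '[[[0,-0.5,-0.2,-1,0.1],[0,-1.3,-0.6,-1.9,0.22],[0,-2.2,-1.1,-1.9,0.34],[0,-3.1,-1.5,-1.9,0.46],[0,-4.0,-2.0,-1.9,0.58],[0,-4.9,-2.4,-1.9,0.7],[0,-5.8,-2.9,-1.9,0.82],[0,-6.7,-3.3,-1.9,0.94],[0,-7.6,-3.7,-1.9,1.06],[0,-8.5,-4.2,-1.9,1.18]]]'; python3 to.py -8.8 0.4935,-0.37,0.28
```

```text
time: 0.93
tcp_pos: [0.4493, 0.3504, 0.2794]
orientation: [-2.085, -2.35, -0.0]
wrist_force: [-0.4, 0.7, 0.5]
grip_width: 0.0232
finger_force: 0.0
t 0.93 tcp [0.4493 0.3504 0.2794] yaw y 6.85 F [-0.4  0.7  0.5] w 0.0232 tilt [ 0. -0. -1.]
spin 0.273
0.4935,-0.37,0.28 [-18.014  -1.05   -0.019]
```

```bash
python3 -m pendant '[[[0,-0.9,-0.05,0,0.1],[0,-1.9,-0.1,0,0.2],[0,-2.9,-0.15,0,0.27],[0,-3.9,-0.2,0,0.27],[0,-4.9,-0.25,0,0.27],[0,-5.9,-0.3,0,0.27],[0,-6.9,-0.4,0,0.27],[0,-7.9,-0.45,0,0.27],[0,-8.9,-0.5,0,0.27],[0,-9.9,-0.55,0,0.27]]]'; python3 -m pendant '[[[0,-1,0.1,0,0],[0,-2,0.2,0,0],[0,-3,0.3,0,0],[0,-4,0.4,0,0],[0,-5,0.5,0,0],[0,-6,0.8,0,0],[0,-7,1,0,0],[0,-8,1.5,0,0]]]'; python3 to.py -8.8 0.4935,-0.37,0.07 0.4935,-0.37,0.055
```

```text
time: 1.77
tcp_pos: [0.4751, -0.0458, 0.2795]
orientation: [-2.376, -2.055, 0.0]
wrist_force: [0.6, 0.5, 0.5]
grip_width: 0.0004
finger_force: 0.0
time: 2.43
tcp_pos: [0.4854, -0.369, 0.2795]
orientation: [-2.378, -2.051, 0.002]
wrist_force: [1.0, -0.5, 0.6]
grip_width: 0.0005
finger_force: 0.0
t 2.43 tcp [ 0.4854 -0.369   0.2795] yaw y -8.45 F [ 1.  -0.5  0.6] w 0.0005 tilt [ 0.    -0.002 -1.   ]
spin 0.006
0.4935,-0.37,0.07 [5.000e-03 2.170e-01 5.236e+00]
0.4935,-0.37,0.055 [5.000e-03 2.170e-01 5.611e+00]
```

```bash
python3 -m pendant '[[[0,0,0.2,1,0],[0,0,0.2,2,0],[0,0,0.2,3,0],[0,0,0.2,4,0],[0,0,0.2,4.8,0],[0,0,0.2,5.2,0],[0,0,0.2,5.3,0],[0,0,0.2,5.4,0],[0,0,0.2,5.5,0],[0,0,0.2,5.52,0]]]'; python3 -m pendant '[[[0,0,0,0.03,0],[0,0,0,0.06,0],[0,0,0,0.09,0],[0,0,0,0.12,0],[0,0,0,0.15,0],[0,0,0,0.15,0]]]'
```

```text
time: 3.27
tcp_pos: [0.4964, -0.368, 0.0595]
orientation: [2.375, 2.054, 0.001]
wrist_force: [-0.2, 0.6, 1.1]
grip_width: 0.0
finger_force: 0.0
time: 3.77
tcp_pos: [0.4957, -0.3674, 0.0527]
orientation: [-2.376, -2.055, -0.0]
wrist_force: [-0.6, 0.3, 0.3]
grip_width: 0.0006
finger_force: 0.0
```

```bash
python3 -m pendant '[[[0,0,0,0.02,0],[0,0,0,0.04,0],[0,0,0,0.06,0],[0,0,0,0.06,0]]]'; python3 -m pendant '[[[0,0,0,0.02,0],[0,0,0,0.04,0],[0,0,0,0.05,0],[0,0,0,0.05,0]]]'
```

```text
time: 4.1
tcp_pos: [0.4956, -0.3675, 0.0502]
orientation: [-2.376, -2.054, 0.0]
wrist_force: [-0.3, 0.1, -0.1]
grip_width: 0.0005
finger_force: 0.0
time: 4.43
tcp_pos: [0.4957, -0.3675, 0.0482]
orientation: [-2.376, -2.055, 0.0]
wrist_force: [-0.8, -0.7, 0.3]
grip_width: 0.0002
finger_force: 0.0
```

```bash
python3 - <<'E'
from h import *
im,d=capture("scene"); p=proj("scene",read_state()["tcp_pos"])[0]; print(p)
x,y=p.round().astype(int); c=im[max(y-60,0):y+60,max(x-80,0):x+80].copy()
save("pics/k1.png",cv2.resize(c,None,fx=5,fy=5,interpolation=cv2.INTER_CUBIC))
P=cloud("scene",d); hsv=cv2.cvtColor(im,cv2.COLOR_RGB2HSV)
m=cv2.inRange(hsv,np.array((25,180,120)),np.array((33,255,255)))>0; m[:280]=0
print(m.sum(),P[m].mean(0).round(4),np.percentile(P[m][:,2],[10,50,90]).round(4))
E
```

```text
[142.68485043 314.97240011]
122 [ 0.5058 -0.3693  0.0587] [0.0478 0.0539 0.0565]
```

View pics/k1.png

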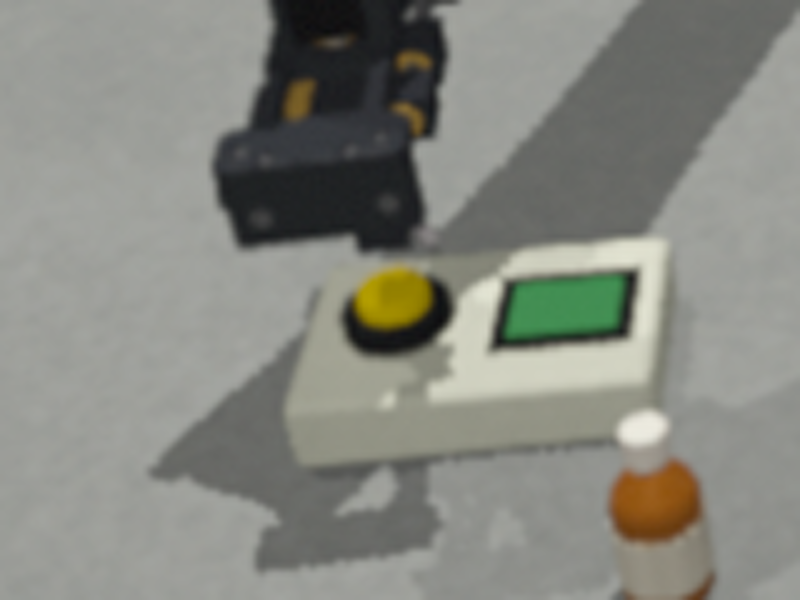

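The gripper body appears at crop (320,190) with its finger tip near (385,240). That is above or behind the key at (395,300), although the reported TCP should project onto the key. I'll check with depth.

```bash
python3 - <<'E'
from h import *
print(read_state()["time"],read_state()["tcp_pos"])
for n in("scene","top"):
    im,d=capture(n); P=cloud(n,d); np.savez(n+"1.npz",im=im,d=d)
    m=(np.abs(P[...,0]-.495)<.13)&(np.abs(P[...,1]+.367)<.13)&(P[...,2]>.06)&(P[...,2]<.35)
    p=P[m]; v,u=np.where(m); print(n,m.sum())
    for a,b in((.06,.07),(.07,.08),(.08,.09),(.09,.1),(.1,.11),(.11,.12),(.12,.14),(.14,.17),(.17,.25)):
        k=(p[:,2]>=a)&(p[:,2]<b)
        if k.sum(): print(a,k.sum(),"x",p[k,0].min().round(3),p[k,0].max().round(3),"y",p[k,1].min().round(3),p[k,1].max().round(3),"px",u[k].mean().round(),v[k].mean().round())
top=np.load("top1.npz")["im"]; a=cv2.resize(top[190:310,400:560],(800,600),interpolation=cv2.INTER_CUBIC); save("pics/k2.png",a)
E
```

```text
4.4833 [ 0.49569829 -0.36749499  0.04829612]
scene 4605
0.08 14 x 0.5 0.51 y -0.378 -0.357 px 140.0 304.0
0.09 27 x 0.507 0.515 y -0.377 -0.358 px 139.0 302.0
0.14 603 x 0.418 0.587 y -0.413 -0.321 px 136.0 283.0
0.17 2004 x 0.407 0.594 y -0.414 -0.32 px 129.0 265.0
top 1750
0.06 2 x 0.493 0.501 y -0.361 -0.355 px 472.0 250.0
0.08 4 x 0.504 0.512 y -0.362 -0.36 px 476.0 245.0
0.09 7 x 0.5 0.511 y -0.362 -0.358 px 477.0 245.0
0.1 4 x 0.503 0.51 y -0.361 -0.358 px 478.0 244.0
0.12 2 x 0.498 0.501 y -0.361 -0.36 px 481.0 246.0
0.14 205 x 0.415 0.588 y -0.399 -0.321 px 480.0 245.0
0.17 1092 x 0.405 0.592 y -0.413 -0.321 px 489.0 242.0
```

View pics/k2.png

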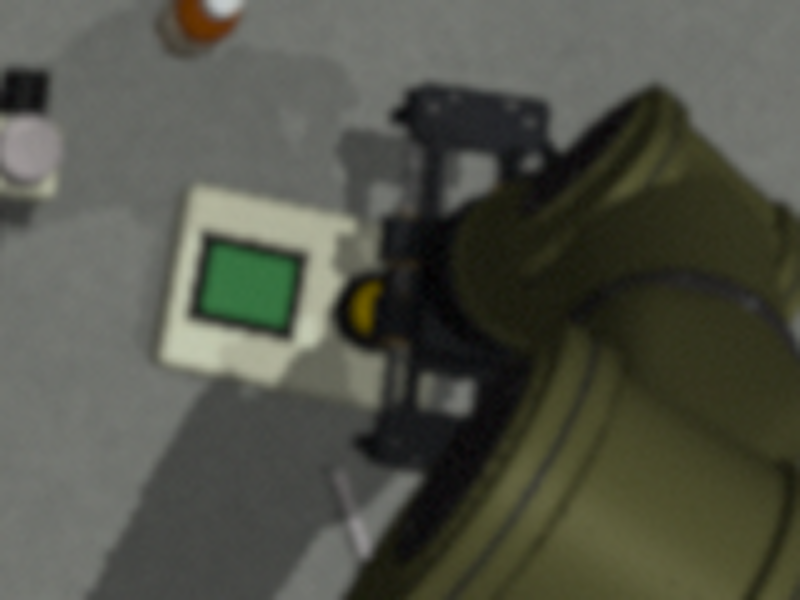

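```bash
python3 - <<'E'
from h import *
q=np.load("scene0.npz"); P=cloud("scene",q["d"])
m=(np.abs(P[...,0]-.164)<.15)&(np.abs(P[...,1]-.6025)<.15)&(P[...,2]>.1)&(P[...,2]<.5)
p=P[m];v,u=np.where(m)
for a in np.arange(.18,.36,.01):
    k=(p[:,2]>=a)&(p[:,2]<a+.01)
    if k.sum(): print(a.round(2),k.sum(),"x",p[k,0].min().round(3),p[k,0].max().round(3),"y",p[k,1].min().round(3),p[k,1].max().round(3))
q=np.load("scene1.npz"); P=cloud("scene",q["d"])
m=(np.abs(P[...,0]-.495)<.13)&(np.abs(P[...,1]+.367)<.13)&(P[...,2]>.06)&(P[...,2]<.2);p=P[m]
for a in np.arange(.06,.2,.005):
    k=(p[:,2]>=a)&(p[:,2]<a+.005)
    if k.sum(): print(a.round(3),k.sum(),"x",p[k,0].min().round(3),p[k,0].max().round(3),"y",p[k,1].min().round(3),p[k,1].max().round(3))
E
```

```text
0.23 9 x 0.156 0.187 y 0.553 0.651
0.24 43 x 0.141 0.19 y 0.545 0.656
0.25 48 x 0.141 0.195 y 0.543 0.657
0.26 43 x 0.138 0.192 y 0.543 0.658
0.27 53 x 0.139 0.191 y 0.542 0.661
0.28 43 x 0.147 0.193 y 0.542 0.661
0.29 32 x 0.148 0.196 y 0.539 0.659
0.3 85 x 0.11 0.221 y 0.513 0.68
0.31 275 x 0.112 0.224 y 0.513 0.675
0.32 161 x 0.106 0.225 y 0.508 0.687
0.33 243 x 0.108 0.224 y 0.505 0.697
0.34 316 x 0.107 0.223 y 0.508 0.7
0.35 96 x 0.137 0.193 y 0.557 0.614
0.08 5 x 0.5 0.506 y -0.375 -0.357
0.085 9 x 0.507 0.51 y -0.378 -0.358
0.09 23 x 0.507 0.512 y -0.377 -0.358
0.095 4 x 0.51 0.515 y -0.371 -0.361
0.145 60 x 0.419 0.584 y -0.413 -0.323
0.15 110 x 0.419 0.587 y -0.413 -0.322
0.155 117 x 0.418 0.587 y -0.413 -0.321
0.16 159 x 0.419 0.587 y -0.413 -0.322
0.165 157 x 0.418 0.587 y -0.411 -0.321
0.17 214 x 0.414 0.593 y -0.413 -0.32
0.175 109 x 0.41 0.593 y -0.414 -0.32
0.18 176 x 0.417 0.593 y -0.412 -0.32
0.185 553 x 0.407 0.594 y -0.413 -0.32
0.19 207 x 0.414 0.594 y -0.412 -0.323
0.195 68 x 0.465 0.518 y -0.391 -0.339
```

The reported TCP sits about 32 mm below the tips the cameras see, and about 5 mm off in x, both at the start and now. So the tip is really at about z 0.08. I'll descend further, slowly, and use the key contact to calibrate z.

```bash
python3 -m pendant '[[[0,0,-0.12,0.15,0],[0,0,-0.12,0.3,0],[0,0,-0.12,0.4,0],[0,0,-0.12,0.45,0],[0,0,-0.12,0.45,0]]]'; python3 -m pendant '[[[0,0,0,0.03,0],[0,0,0,0.06,0],[0,0,0,0.09,0],[0,0,0,0.09,0]]]';  python3 -m pendant '[[[0,0,0,0.03,0],[0,0,0,0.05,0],[0,0,0,0.05,0]]]'
```

```text
time: 5.0
tcp_pos: [0.4906, -0.3665, 0.0295]
orientation: [-2.375, -2.054, 0.0]
wrist_force: [0.2, -0.7, -0.1]
grip_width: 0.0004
finger_force: 0.0
time: 5.33
tcp_pos: [0.491, -0.3668, 0.0267]
orientation: [-2.376, -2.055, -0.0]
wrist_force: [0.1, -0.4, -0.5]
grip_width: 0.0005
finger_force: 0.0
time: 5.58
tcp_pos: [0.4909, -0.3668, 0.0247]
orientation: [-2.376, -2.055, -0.0]
wrist_force: [-0.4, 0.0, 0.3]
grip_width: 0.0004
finger_force: 0.0
```

```bash
python3 -m pendant '[[[0,0,0,0.025,0],[0,0,0,0.05,0],[0,0,0,0.05,0]]]';  python3 -m pendant '[[[0,0,0,0.025,0],[0,0,0,0.05,0],[0,0,0,0.05,0]]]'
```

```text
time: 5.83
tcp_pos: [0.4909, -0.3668, 0.0226]
orientation: [-2.376, -2.055, 0.0]
wrist_force: [-0.3, -0.3, 0.4]
grip_width: 0.0005
finger_force: 0.0
time: 6.08
tcp_pos: [0.4911, -0.3669, 0.0207]
orientation: [2.376, 2.055, 0.0]
wrist_force: [-0.0, -1.0, 1.5]
grip_width: 0.0004
finger_force: 0.8
```

```bash
python3 -m pendant '[[[0,0,0,0.025,0],[0,0,0,0.05,0],[0,0,0,0.05,0]]]';  python3 -m pendant '[[[0,0,0,0.025,0],[0,0,0,0.05,0],[0,0,0,0.05,0]]]'
```

```text
time: 6.33
tcp_pos: [0.4911, -0.3669, 0.0188]
orientation: [2.376, 2.055, 0.0]
wrist_force: [-0.2, -0.2, 3.6]
grip_width: 0.0005
finger_force: 1.4
time: 6.58
tcp_pos: [0.4911, -0.3669, 0.0168]
orientation: [2.376, 2.055, 0.0]
wrist_force: [0.3, 0.7, 4.0]
grip_width: 0.0002
finger_force: 2.0
```

```bash
python3 -m pendant '[[[0,0,0,0.02,0],[0,0,0,0.03,0],[0,0,0,0.03,0],[0,0,0,0.03,0]]]'
```

```text
time: 6.92
tcp_pos: [0.4911, -0.3669, 0.0157]
orientation: [2.376, 2.055, 0.0]
wrist_force: [-0.8, 0.6, 4.7]
grip_width: 0.0001
finger_force: 2.3
```

```bash
python3 -m pendant '[[[0,0,0,0.012,0],[0,0,0,0.012,0],[0,0,0,0.012,0],[0,0,0,0.012,0],[0,0,0,0.012,0],[0,0,0,0.012,0],[0,0,0,0.012,0],[0,0,0,0.012,0],[0,0,0,0.012,0],[0,0,0,0.012,0]]]'
```

```text
time: 7.75
tcp_pos: [0.4911, -0.3669, 0.0154]
orientation: [2.376, 2.055, 0.0]
wrist_force: [-0.9, 0.6, 7.2]
grip_width: 0.0008
finger_force: 3.3
```

The key bottomed at reported z 0.0155 with 7 N, and it was fully down for over a second. The z offset is therefore +33.5 mm. Next is the master's grip.

```bash
python3 -m pendant '[[[0,0,0,-0.3,0],[0,0,0,-1,0],[0,0,0,-2,0],[0,0,0,-3,0],[0,0,0,-4,0],[0,0,0,-5,0],[0,0,0,-5.9,0],[0.6,0,0,-5.9,0],[0.6,0,0,-5.9,0]]]'; python3 to.py -8.8 0.579,0.015,0.25 0.579,0.015,0.09
```

```text
time: 8.5
tcp_pos: [0.4919, -0.3676, 0.2537]
orientation: [2.373, 2.052, 0.002]
wrist_force: [-1.5, -0.2, -0.5]
grip_width: 0.0114
finger_force: 0.0
t 8.5 tcp [ 0.4919 -0.3676  0.2537] yaw y -8.31 F [-1.5 -0.2 -0.5] w 0.0114 tilt [-0.002  0.004 -1.   ]
spin 0.009
0.579,0.015,0.25 [9.78  0.772 0.075]
0.579,0.015,0.09 [9.788 0.755 4.075]
```

```bash
python3 -m pendant '[[[0.6,1,0,0,0],[0.6,2,0.1,0,0],[0.6,3,0.2,0,0],[0.6,4,0.3,0,0],[0.6,5,0.4,0,0],[0.6,6,0.5,0,0],[0.6,7,0.6,0,0.01],[0.6,8,0.7,0,0.01],[0.6,9,0.77,0,0.01],[0.6,9.78,0.77,0,0.01]]]'; python3 -m pendant '[[[0.6,0,0,1,0],[0.6,0,0,2,0],[0.6,0,0,3,0],[0.6,0,0,3.8,0],[0.6,0,0,3.8,0]]]'; python3 - <<'E'
from h import *
for n in("top","scene"):
    im,d=capture(n); np.savez(n+"2.npz",im=im,d=d); P=cloud(n,d)
    p=read_state()["tcp_pos"]
    m=(np.abs(P[...,0]-p[0])<.13)&(np.abs(P[...,1]-p[1])<.08)&(P[...,2]>p[2]+.100)&(P[...,2]<p[2]+.12); q=P[m]
    q=q[(q[:,2]>p[2]+.1)]
    print(n,"body",q[:,:2].min(0).round(4),q[:,:2].max(0).round(4),((q[:,:2].max(0)+q[:,:2].min(0))/2-p[:2]).round(4),p.round(4))
    hsv=cv2.cvtColor(im,cv2.COLOR_RGB2HSV); b=cv2.inRange(hsv,np.array((100,150,80)),np.array((120,255,255)))>0
    b&=np.hypot(P[...,0]-.583,P[...,1]-.015)<.04
    print("blue",b.sum(),P[b].mean(0).round(4) if b.any() else "")
s=np.load("scene2.npz")["im"]; save("pics/m1.png",cv2.resize(s[200:340,230:416],(797,600),interpolation=cv2.INTER_CUBIC))
E
python3 to.py -8.8 0.579,0.015,0.0155
```

```text
time: 9.33
tcp_pos: [0.5772, 0.0201, 0.2492]
orientation: [-2.381, -2.044, 0.003]
wrist_force: [-0.3, 0.1, 0.4]
grip_width: 0.0528
finger_force: 0.0
time: 9.75
tcp_pos: [0.5713, 0.0161, 0.092]
orientation: [-2.379, -2.037, 0.019]
wrist_force: [-0.1, -0.6, 0.4]
grip_width: 0.0531
finger_force: 0.0
top body [ 0.5472 -0.0642] [ 0.5928 -0.054 ] [-0.0038 -0.0749] [0.5738 0.0158 0.0953]
blue 0 
scene body [ 0.4899 -0.0642] [0.6701 0.055 ] [ 0.0036 -0.0202] [0.5764 0.0156 0.0979]
blue 104 [0.5882 0.0144 0.0675]
t 9.85 tcp [0.5764 0.0156 0.0979] yaw y -8.89 F [ 0.3 -0.1  0.4] w 0.0528 tilt [-0.001 -0.004 -1.   ]
spin -0.002
0.579,0.015,0.0155 [-0.003  0.075  2.06 ]
```

View pics/m1.png

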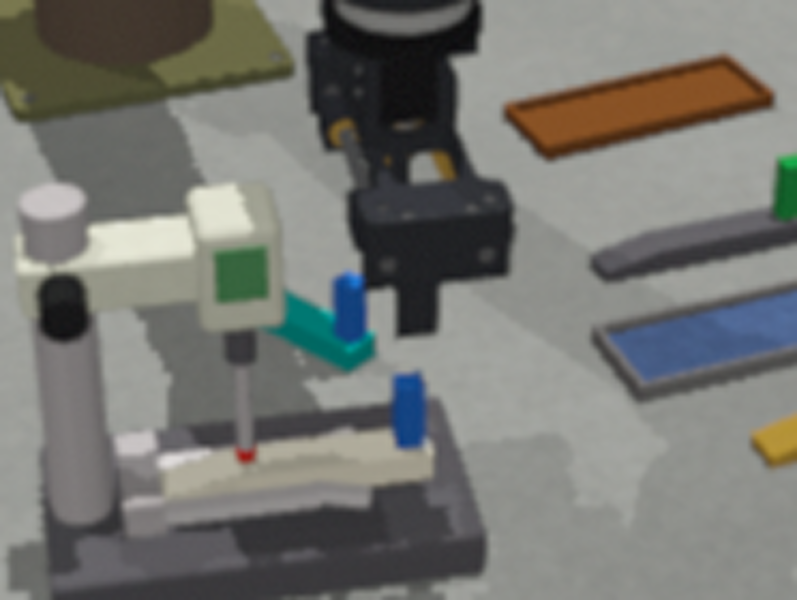

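The finger (417,300) hangs right above the blue grip (408,410) and is aligned. Descending and gripping.

```bash
python3 -m pendant '[[[0.6,0,0.06,0.5,0],[0.6,0,0.06,1,0],[0.6,0,0.06,1.5,0],[0.6,0,0.06,1.8,0],[0.6,0,0.06,2.0,0],[0.6,0,0.06,2.05,0],[0.6,0,0.06,2.05,0]]]'; python3 - <<'E'
from h import *
p=read_state()["tcp_pos"]; print(p.round(4))
im,d=capture("scene"); P=cloud("scene",d)
m=(np.abs(P[...,0]-p[0])<.06)&(np.abs(P[...,1]-p[1])<.03)&(P[...,2]>p[2]+.03)&(P[...,2]<p[2]+.085)
hsv=cv2.cvtColor(im,cv2.COLOR_RGB2HSV); b=(hsv[...,1]>120)&(hsv[...,0]>95)&(hsv[...,0]<125)
dk=m&(hsv[...,2]<80)&~b; print("finger",P[dk].min(0).round(3),P[dk].max(0).round(3),"blue",P[b&m].min(0).round(3) if (b&m).any() else 0,P[b&m].max(0).round(3) if (b&m).any() else 0)
E
python3 to.py -8.8 0.579,0.015,0.0155
```

```text
time: 10.43
tcp_pos: [0.5809, 0.0154, 0.0178]
orientation: [2.386, 2.042, 0.001]
wrist_force: [-0.8, -0.1, -0.7]
grip_width: 0.0528
finger_force: 0.0
[0.5809 0.0154 0.0178]
finger [0.545 0.    0.056] [0.627 0.03  0.102] blue [ 0.617 -0.001  0.071] [ 0.618 -0.     0.078]
t 10.48 tcp [0.5812 0.0154 0.0181] yaw y -8.88 F [ 0.1  0.3 -0. ] w 0.0528 tilt [ 0.     0.002 -1.   ]
spin -0.001
0.579,0.015,0.0155 [-0.018 -0.053  0.065]
```

```bash
python3 -m pendant '[[[0.6,0,-0.04,0.05,0],[0,0,-0.04,0.05,0],[0,0,-0.04,0.05,0],[0,0,-0.04,0.05,0],[0,0,-0.04,0.05,0],[0,0,-0.04,0.05,0],[0,0,-0.04,0.05,0],[0,0,-0.04,0.05,0],[0,0,-0.04,0.05,0]]]'; python3 to.py -8.8 
```

```text
time: 11.23
tcp_pos: [0.5811, 0.0156, 0.0155]
orientation: [2.384, 2.042, 0.005]
wrist_force: [5.2, -0.5, -0.3]
grip_width: 0.0139
finger_force: 29.9
t 11.23 tcp [0.5811 0.0156 0.0155] yaw y -8.85 F [ 5.2 -0.5 -0.3] w 0.0139 tilt [ 0.     0.004 -1.   ]
spin -0.001
```

```bash
python3 -m pendant '[[[0,0,0.03,-0.01,0],[0,0.2,0.04,-0.02,0],[0,0.5,0.04,-0.02,0],[0,0.8,0.04,-0.02,0],[0,1.2,0.04,-0.02,0],[0,1.6,0.04,-0.02,0],[0,2.0,0.04,-0.02,0],[0,2.5,0.04,-0.03,0],[0,3.0,0.04,-0.03,0],[0,3.5,0.04,-0.03,0]]]'; python3 to.py -8.8 
```

```text
time: 12.07
tcp_pos: [0.5991, 0.1557, 0.0155]
orientation: [-2.384, -2.04, 0.006]
wrist_force: [-0.2, 1.0, -2.1]
grip_width: 0.0137
finger_force: 29.8
t 12.07 tcp [0.5991 0.1557 0.0155] yaw y -8.87 F [-0.2  1.  -2.1] w 0.0137 tilt [-0.001 -0.006 -1.   ]
spin -0.001
```

```bash
python3 to.py 1.6 0.498,0.32,0.10 0.498,0.32,-0.007; python3 -m pendant '[[[0,0.1,0,-0.5,0],[0,0.3,0,-1.5,0],[0,0.3,0,-2.2,0]]]'; python3 to.py 1.6 0.498,0.32,0.10 0.498,0.32,-0.007
```

```text
t 12.07 tcp [0.5991 0.1557 0.0155] yaw y -8.87 F [-0.2  1.  -2.1] w 0.0137 tilt [-0.001 -0.006 -1.   ]
spin -0.183
0.498,0.32,0.10 [ 3.668 -3.143 -2.096]
0.498,0.32,-0.007 [ 3.67  -3.128  0.579]
time: 12.32
tcp_pos: [0.6011, 0.1694, 0.1048]
orientation: [-2.38, -2.044, 0.005]
wrist_force: [1.3, 0.4, -2.6]
grip_width: 0.0139
finger_force: 29.9
t 12.32 tcp [0.6011 0.1694 0.1048] yaw y -8.69 F [ 1.3  0.4 -2.6] w 0.0139 tilt [ 0.001 -0.006 -1.   ]
spin -0.18
0.498,0.32,0.10 [ 3.333 -3.115  0.14 ]
0.498,0.32,-0.007 [ 3.33  -3.101  2.815]
```

```bash
python3 -m pendant '[[[0,0.5,-0.5,0,-0.05],[0,1.1,-1,0,-0.1],[0,1.7,-1.6,0,-0.15],[0,2.3,-2.2,0,-0.18],[0,2.9,-2.8,0,-0.18],[0,3.33,-3.1,0.1,-0.18],[0,3.33,-3.1,0.1,-0.18],[0,3.33,-3.1,0.1,-0.18]]]'; python3 - <<'E'
from pose import *
p=read_state()["tcp_pos"]; print(p.round(4))
for n in ("top","scene"):
    im,d=capture(n); P=cloud(n,d); np.savez(n+"3.npz",im=im,d=d); hsv=cv2.cvtColor(im,cv2.COLOR_RGB2HSV)
    m=(hsv[...,1]<60)&(hsv[...,2]>120)&(np.hypot(P[...,0]-.5,P[...,1]-.25)<.13)&(P[...,2]>.07)&(P[...,2]<.16)
    m=cv2.morphologyEx(m.astype(np.uint8),cv2.MORPH_OPEN,np.ones((3,3)))>0
    print(n,m.sum(),rect(P[m][:,:2]) if m.sum()>5 else "", P[m][:,2].mean() if m.any() else "")
E
python3 to.py 1.6 0.498,0.32,-0.007
```

```text
time: 12.98
tcp_pos: [0.498, 0.3183, 0.0993]
orientation: [-2.186, -2.251, 0.007]
wrist_force: [-0.1, -0.5, -0.9]
grip_width: 0.0137
finger_force: 29.9
[0.498  0.3183 0.0993]
top 420 (array([0.5011, 0.246 ]), 0.1146, 0.023, np.float64(-89.65)) 0.12552165714285898
scene 546 (array([0.5028, 0.2575]), 0.143, 0.0293, np.float64(-87.85)) 0.12102032857217562
t 13.08 tcp [0.501  0.3151 0.0999] yaw y 1.39 F [ 0.4 -0.1 -1.4] w 0.0139 tilt [-0.002 -0.002 -1.   ]
spin -0.004
0.498,0.32,-0.007 [ 0.128 -0.068  2.673]
```

```bash
python3 -m pendant '[[[0,0.1,0,0.5,0],[0,0.1,0,1.1,0],[0,0.1,0,1.7,0],[0,0.1,0,2.2,0],[0,0.1,0,2.4,0],[0,0.1,0,2.5,0],[0,0.1,0,2.55,0],[0,0.1,0,2.6,0],[0,0.1,0,2.63,0],[0,0.1,0,2.65,0]]]'; python3 -m pendant '[[[0,0,0,0.03,0],[0,0,0,0.03,0],[0,0,0,0.03,0]]]'; python3 to.py 1.6 0.498,0.32,-0.0085
```

```text
time: 13.92
tcp_pos: [0.5024, 0.3207, -0.0048]
orientation: [2.193, 2.249, 0.003]
wrist_force: [-0.2, 0.1, -2.0]
grip_width: 0.0139
finger_force: 29.9
time: 14.17
tcp_pos: [0.5019, 0.3205, -0.0066]
orientation: [2.193, 2.249, 0.001]
wrist_force: [0.1, -0.4, -2.5]
grip_width: 0.0138
finger_force: 29.9
t 14.17 tcp [ 0.5019  0.3205 -0.0066] yaw y 1.44 F [ 0.1 -0.4 -2.5] w 0.0138 tilt [ 0.  0. -1.]
spin -0.003
0.498,0.32,-0.0085 [-0.01  -0.098  0.048]
```

```bash
python3 -m pendant '[[[0,0,0,0.03,0],[0,0,0,0.045,0],[0,0,0,0.045,0],[0,0,0,0.045,0]]]'
```

```text
time: 14.5
tcp_pos: [0.5019, 0.3206, -0.0085]
orientation: [-2.193, -2.249, -0.001]
wrist_force: [0.8, 1.4, -0.0]
grip_width: 0.0138
finger_force: 29.9
```

```bash
python3 -m pendant '[[[0.4,0,0,0,0],[0.4,0,0,0,0],[0.4,0,0,0,0],[0.4,0,0,0,0],[0.5,0,0,-0.3,0],[0.5,0,0,-1,0],[0.5,0,0,-1.8,0],[0.5,0,0,-2.4,0],[0.5,0,0,-2.4,0]]]'; python3 - <<'E'
from pose import *
for n in ("top","scene"):
    im,d=capture(n); P=cloud(n,d); np.savez(n+"4.npz",im=im,d=d); hsv=cv2.cvtColor(im,cv2.COLOR_RGB2HSV)
    m=(hsv[...,1]<60)&(hsv[...,2]>120)&(np.hypot(P[...,0]-.5,P[...,1]-.25)<.13)&(P[...,2]>.007)&(P[...,2]<.04)
    m=cv2.morphologyEx(m.astype(np.uint8),cv2.MORPH_OPEN,np.ones((3,3)))>0
    print(n,m.sum(),rect(P[m][:,:2]) if m.sum()>5 else "", np.percentile(P[m][:,2],[5,50,90]).round(4) if m.any() else "")
E
python3 to.py 1.5 0.6,0.3405,0.08 0.6,0.3405,-0.0125
```

```text
time: 15.25
tcp_pos: [0.5051, 0.3219, 0.093]
orientation: [2.192, 2.247, 0.014]
wrist_force: [0.1, -0.3, 0.6]
grip_width: 0.0443
finger_force: 0.0
top 372 (array([0.5046, 0.2513]), 0.1211, 0.0225, np.float64(-88.3)) [0.0114 0.0187 0.0228]
scene 443 (array([0.4981, 0.2607]), 0.141, 0.0419, np.float64(-89.2)) [0.0087 0.0166 0.0198]
t 15.35 tcp [0.5024 0.3208 0.0889] yaw y 1.44 F [ 0.3 -0.6 -0.9] w 0.0442 tilt [ 0.002  0.002 -1.   ]
spin -0.001
0.6,0.3405,0.08 [0.431 2.452 0.228]
0.6,0.3405,-0.0125 [0.427 2.447 2.541]
```

```bash
python3 -m pendant '[[[0.5,0.2,0.8,0,0],[0.5,0.3,1.7,0,0],[0.5,0.43,2.45,0.1,0],[0.5,0.43,2.45,0.8,0],[0.5,0.43,2.45,1.5,0],[0.5,0.43,2.45,2.0,0],[0.5,0.43,2.45,2.3,0],[0.5,0.43,2.45,2.45,0],[0.5,0.43,2.45,2.5,0],[0.5,0.43,2.45,2.5,0]]]'; python3 to.py 1.5 0.6,0.3405,-0.0125
```

```text
time: 16.18
tcp_pos: [0.5994, 0.34, -0.0126]
orientation: [2.193, 2.249, 0.0]
wrist_force: [0.2, -0.0, 0.1]
grip_width: 0.0441
finger_force: 0.0
t 16.18 tcp [ 0.5994  0.34   -0.0126] yaw y 1.43 F [ 0.2 -0.   0.1] w 0.0441 tilt [ 0.  0. -1.]
spin -0.001
0.6,0.3405,-0.0125 [ 0.012  0.014 -0.002]
```

```bash
python3 -m pendant '[[[0,0,0,0,0],[0,0,0,0,0],[0,0,0,0,0],[0,0,0,0,0],[0,0,0,0,0],[0,0,0,0,0],[0,0,0,0,0]]]'; python3 to.py 1.5;  python3 -m pendant '[[[0,0,0,-0.3,0],[0,0,0,-1,0],[0,0,0,-1.8,0],[0,0,0,-2.3,0],[0,0,0,-2.3,0],[0,0,0,-2.3,0]]]'; python3 to.py -8.85
```

```text
time: 16.77
tcp_pos: [0.6, 0.3403, -0.0118]
orientation: [2.193, 2.249, 0.002]
wrist_force: [-0.0, -0.5, 5.0]
grip_width: 0.014
finger_force: 29.7
t 16.77 tcp [ 0.6     0.3403 -0.0118] yaw y 1.44 F [-0.  -0.5  5. ] w 0.014 tilt [ 0.001  0.001 -1.   ]
spin -0.001
time: 17.27
tcp_pos: [0.5995, 0.3402, 0.0804]
orientation: [2.193, 2.249, 0.002]
wrist_force: [-0.5, -0.4, -2.9]
grip_width: 0.0134
finger_force: 29.8
t 17.27 tcp [0.5995 0.3402 0.0804] yaw y 1.43 F [-0.5 -0.4 -2.9] w 0.0134 tilt [ 0.001  0.001 -1.   ]
spin 0.179
```

```bash
python3 to.py -8.85 0.6016,0.1393,0.06; python3 -m pendant '[[[0,-0.7,0,0,0.06],[0,-1.5,0,0,0.12],[0,-2.4,0,0,0.18],[0,-3.3,0.05,0,0.18],[0,-4.1,0.1,0,0.18],[0,-4.7,0.1,0.2,0.18],[0,-5,0.1,0.4,0.18],[0,-5,0.1,0.5,0.18],[0,-5,0.1,0.5,0.18],[0,-5,0.1,0.5,0.18]]]'; python3 to.py -8.85 0.6016,0.1393,0.02; python3 - <<'E'
from pose import *
p=read_state()["tcp_pos"]
for n in ("top","scene"):
    im,d=capture(n); P=cloud(n,d); np.savez(n+"5.npz",im=im,d=d); hsv=cv2.cvtColor(im,cv2.COLOR_RGB2HSV)
    m=(cv2.inRange(hsv,np.array((15,110,70)),np.array((27,255,255)))>0)&(np.hypot(P[...,0]-.59,P[...,1]-.08)<.12)&(P[...,2]>.04)
    print(n,m.sum(),rect(P[m][:,:2]),P[m][:,2].mean().round(4))
    # fences: bright low-sat, z .03-.04 ; stop z .04-.052
    G=np.array([.571,-.064]); a=np.radians(-98.8); ex=np.array([np.cos(a),np.sin(a)]); ey=np.array([-ex[1],ex[0]])
    g=np.stack([(P[...,:2]-G)@ex,(P[...,:2]-G)@ey,P[...,2]],-1)
    f=(g[...,2]>.031)&(g[...,2]<.042)&(np.abs(g[...,1])<.04)&(g[...,0]>-.1)&(g[...,0]<.05)
    for lo in np.arange(-.06,.045,.015):
        k=f&(g[...,0]>lo)&(g[...,0]<lo+.015); y=g[k][:,1]
        l=y[y>0];r=y[y<0]; print(lo.round(3),"y+",len(l),l.min().round(4) if len(l) else "",l.max().round(4) if len(l) else "","y-",len(r),r.min().round(4) if len(r) else "",r.max().round(4) if len(r) else "")
    q=g[m]; print("bar in G: y at back/front",q[q[:,0]<-.13][:,1].mean() if (q[:,0]<-.13).any() else "",q[(q[:,0]>-.11)][:,1].mean() if (q[:,0]>-.11).any() else "",q[:,0].max(),"n")
s=np.load("scene5.npz")["im"]; t=np.load("top5.npz")["im"]
save("pics/s1.png",np.hstack([cv2.resize(s[240:350,230:410],(500,306),interpolation=cv2.INTER_CUBIC),cv2.resize(t[180:260,250:328],(298,306),interpolation=cv2.INTER_CUBIC)]))
E
```

```text
t 17.27 tcp [0.5995 0.3402 0.0804] yaw y 1.43 F [-0.5 -0.4 -2.9] w 0.0134 tilt [ 0.001  0.001 -1.   ]
spin 0.179
0.6016,0.1393,0.06 [-5.024 -0.073  0.504]
time: 18.1
tcp_pos: [0.6072, 0.1435, 0.0582]
orientation: [-2.381, -2.044, 0.0]
wrist_force: [0.2, 0.3, -1.5]
grip_width: 0.0136
finger_force: 29.9
t 18.1 tcp [0.6072 0.1435 0.0582] yaw y -8.7 F [ 0.2  0.3 -1.5] w 0.0136 tilt [ 0.002 -0.003 -1.   ]
spin 0.003
0.6016,0.1393,0.02 [-0.128 -0.121  0.954]
top 364 (array([0.5753, 0.0595]), 0.0953, 0.0876, np.float64(-79.16)) 0.093
-0.06 y+ 18 0.003 0.0328 y- 22 -0.0373 -0.0025
-0.045 y+ 23 0.0056 0.032 y- 23 -0.0372 -0.0088
-0.03 y+ 31 0.0028 0.0377 y- 27 -0.0387 -0.0005
-0.015 y+ 12 0.0042 0.0227 y- 27 -0.0336 -0.0039
0.0 y+ 0   y- 23 -0.0395 -0.0096
0.015 y+ 0   y- 25 -0.0383 -0.0107
0.03 y+ 0   y- 22 -0.0396 -0.0014
bar in G: y at back/front 0.0007556782814803312 0.004242007653904835 -0.08013812265191882 n
scene 783 (array([0.578 , 0.1132]), 0.1559, 0.1502, np.float64(-36.13)) 0.1077
-0.06 y+ 20 0.0193 0.0308 y- 18 -0.029 -0.0176
-0.045 y+ 27 0.0111 0.0263 y- 25 -0.0244 -0.0118
-0.03 y+ 26 0.01 0.0238 y- 28 -0.0235 -0.0112
-0.015 y+ 31 0.0114 0.0266 y- 23 -0.0254 -0.0115
0.0 y+ 31 0.0024 0.0252 y- 14 -0.0263 -0.0113
0.015 y+ 33 0.0105 0.0262 y- 28 -0.0244 -0.0121
0.03 y+ 33 0.0128 0.0256 y- 26 -0.0236 -0.0117
bar in G: y at back/front 0.006814640598936425 0.009790168738925149 -0.08206696226756058 n
```

View pics/s1.png

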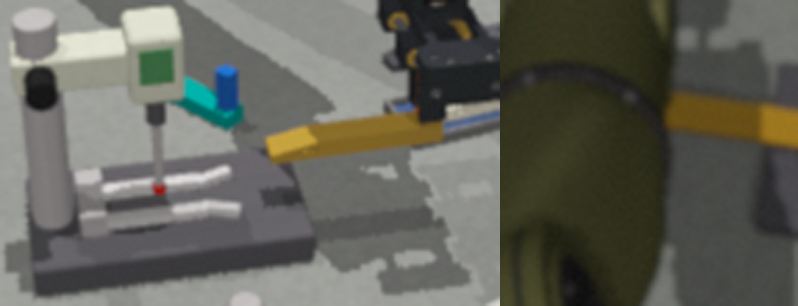

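The brass bar's nose points at the funnel, at left crop (268,150), and the fences run from (85,190) to (230,175) and from (85,222) to (235,210). The bar sits a few mm to the +y side, so I'll correct and re-measure its top face.

```bash
python3 -m pendant '[[[0,0,-0.12,0.2,0],[0,0,-0.12,0.5,0],[0,0,-0.12,0.75,0],[0,0,-0.12,0.75,0],[0,0,-0.12,0.75,0],[0,0,-0.12,0.75,0]]]'; python3 to.py -8.85 0.6016,0.1393,0.0165; cat > barg.py <<'E'
from pose import *
G=np.array([.571,-.064]); a=np.radians(-98.8); ex=np.array([np.cos(a),np.sin(a)]); ey=np.array([-ex[1],ex[0]])
p=read_state()["tcp_pos"]; zt=p[2]+.012+.016
im,d=capture("scene"); P=cloud("scene",d); hsv=cv2.cvtColor(im,cv2.COLOR_RGB2HSV)
m=(cv2.inRange(hsv,np.array((15,110,70)),np.array((27,255,255)))>0)&(np.abs(P[...,2]-zt)<.02)
m[:,:230]=0; m[:, 420:]=0
o=cv2.findContours(m.astype(np.uint8),cv2.RETR_EXTERNAL,cv2.CHAIN_APPROX_NONE)[0]; o=max(o,key=len).reshape(-1,2)
q=onplane("scene",o,zt)[:,:2]-G; q=np.c_[q@ex,q@ey]   # far (low-y) edge = true top edge at zt
print("tip x",q[:,0].max().round(4))
xs=[];ys=[]
for lo in np.arange(-.2,-.06,.01):
    k=(q[:,0]>lo)&(q[:,0]<lo+.01)
    if k.sum()>1: xs.append(lo+.005); ys.append(q[k,1].min()); print(round(lo+.005,3),q[k,1].min().round(4),q[k,1].max().round(4))
E
python3 barg.py
```

```text
time: 18.7
tcp_pos: [0.6037, 0.1408, 0.0292]
orientation: [2.387, 2.042, -0.0]
wrist_force: [0.5, -0.2, -1.5]
grip_width: 0.0139
finger_force: 29.9
t 18.7 tcp [0.6037 0.1408 0.0292] yaw y -8.89 F [ 0.5 -0.2 -1.5] w 0.0139 tilt [-0.  0. -1.]
spin -0.001
0.6016,0.1393,0.0165 [-0.044 -0.046  0.316]
tip x -0.0755
-0.195 -0.0065 0.0312
-0.185 -0.0059 0.033
-0.175 -0.004 0.0335
-0.165 -0.0061 0.0327
-0.155 -0.0042 0.0344
-0.145 -0.0059 0.0345
-0.135 -0.0068 0.0341
-0.125 -0.0062 0.0346
-0.115 -0.0066 0.0338
-0.105 -0.0051 0.0351
-0.095 -0.0028 0.036
-0.085 0.0018 0.0352
-0.075 0.0041 0.0361
```

```bash
python3 -m pendant '[[[0,0,-0.05,0.1,0],[0,0,-0.09,0.2,0],[0,0,-0.09,0.27,0],[0,0,-0.09,0.29,0],[0,0,-0.09,0.29,0]]]'; python3 -m pendant '[[[0,0,0,0.01,0],[0,0,0,0.02,0],[0,0,0,0.02,0]]]'; python3 -m pendant '[[[0,0,0,0.015,0],[0,0,0,0.015,0],[0,0,0,0.015,0]]]'; python3 to.py -8.85 0.6016,0.1393,0.0165; python3 barg.py
```

```text
time: 19.17
tcp_pos: [0.5997, 0.1414, 0.0174]
orientation: [-2.386, -2.043, 0.001]
wrist_force: [-1.5, 0.7, -2.6]
grip_width: 0.0138
finger_force: 29.9
time: 19.42
tcp_pos: [0.6002, 0.1415, 0.017]
orientation: [2.387, 2.043, 0.0]
wrist_force: [0.2, -1.0, -1.2]
grip_width: 0.0138
finger_force: 29.9
time: 19.67
tcp_pos: [0.6002, 0.1415, 0.0165]
orientation: [2.387, 2.043, 0.001]
wrist_force: [0.1, 0.2, -1.2]
grip_width: 0.0141
finger_force: 29.9
t 19.67 tcp [0.6002 0.1415 0.0165] yaw y -8.88 F [ 0.1  0.2 -1.2] w 0.0141 tilt [ 0.  0. -1.]
spin -0.0
0.6016,0.1393,0.0165 [-0.049  0.043 -0.001]
tip x -0.0756
-0.195 -0.0095 0.0294
-0.185 -0.0112 0.0273
-0.175 -0.0098 0.0291
-0.165 -0.0115 0.03
-0.155 -0.01 0.0287
-0.145 -0.0113 0.03
-0.135 -0.0099 0.0305
-0.125 -0.0107 0.0301
-0.115 -0.0101 0.0306
-0.105 -0.0083 0.0297
-0.095 -0.0087 0.0311
-0.085 -0.0037 0.0294
-0.075 -0.0014 0.0311
```

```bash
python3 -m pendant '[[[0,-0.12,0,0,0],[0,-0.25,0,0,0],[0,-0.4,0,0,0],[0,-0.55,0,0,0],[0,-0.7,0,0,0],[0,-0.85,0,0,0],[0,-1,0,0,0],[0,-1,0,0,0],[0,-1,0,0,0]]]'; python3 to.py -8.85; python3 -m pendant '[[[0,-0.1,0,0,0],[0,-0.2,0,0,0],[0,-0.3,0,0,0],[0,-0.4,0,0,0],[0,-0.4,0,0,0]]]'; python3 to.py -8.85 
```

```text
time: 20.47
tcp_pos: [0.5937, 0.1011, 0.0163]
orientation: [2.388, 2.041, -0.001]
wrist_force: [0.2, 0.2, -0.8]
grip_width: 0.0136
finger_force: 29.9
t 20.47 tcp [0.5937 0.1011 0.0163] yaw y -8.94 F [ 0.2  0.2 -0.8] w 0.0136 tilt [-0. -0. -1.]
spin -0.002
time: 20.88
tcp_pos: [0.5917, 0.0851, 0.0165]
orientation: [2.387, 2.042, 0.001]
wrist_force: [1.3, 0.1, -0.9]
grip_width: 0.0137
finger_force: 29.9
t 20.88 tcp [0.5917 0.0851 0.0165] yaw y -8.92 F [ 1.3  0.1 -0.9] w 0.0137 tilt [-0.     0.001 -1.   ]
spin -0.001
```

```bash
python3 -m pendant '[[[0,-0.1,0.02,0,0],[0,-0.2,0.02,0,0],[0,-0.3,0.02,0,0],[0,-0.4,0.02,0,0],[0,-0.5,0.02,0,0],[0,-0.6,0.02,0,0],[0,-0.7,0.02,0,0],[0,-0.7,0.02,0,0]]]'; python3 to.py -8.85;  python3 -m pendant '[[[0,-0.1,0,0,0],[0,-0.2,0,0,0],[0,-0.3,0,0,0],[0,-0.4,0,0,0],[0,-0.4,0,0,0]]]'; python3 to.py -8.85
```

```text
time: 21.55
tcp_pos: [0.5877, 0.0564, 0.0164]
orientation: [2.388, 2.04, -0.001]
wrist_force: [0.6, -0.6, -0.6]
grip_width: 0.0136
finger_force: 29.9
t 21.55 tcp [0.5877 0.0564 0.0164] yaw y -8.97 F [ 0.6 -0.6 -0.6] w 0.0136 tilt [-0.001  0.    -1.   ]
spin -0.002
time: 21.97
tcp_pos: [0.5855, 0.0413, 0.0164]
orientation: [2.387, 2.041, -0.0]
wrist_force: [0.7, 0.2, -1.7]
grip_width: 0.014
finger_force: 29.9
t 21.97 tcp [0.5855 0.0413 0.0164] yaw y -8.94 F [ 0.7  0.2 -1.7] w 0.014 tilt [-0.001  0.    -1.   ]
spin -0.002
```

```bash
python3 -m pendant '[[[0,-0.1,0.01,0,0],[0,-0.2,0.01,0,0],[0,-0.3,0.01,0,0],[0,-0.4,0.01,0,0],[0,-0.4,0.01,0,0]]]'; python3 to.py -8.85;  python3 -m pendant '[[[0,-0.05,0,0,0],[0,-0.1,0,0,0],[0,-0.1,0,0,0]]]';python3 to.py -8.85
```

```text
time: 22.38
tcp_pos: [0.5833, 0.0251, 0.0164]
orientation: [2.387, 2.041, -0.001]
wrist_force: [1.9, 1.0, -2.0]
grip_width: 0.0136
finger_force: 29.9
t 22.38 tcp [0.5833 0.0251 0.0164] yaw y -8.95 F [ 1.9  1.  -2. ] w 0.0136 tilt [-0.001  0.    -1.   ]
spin -0.002
time: 22.63
tcp_pos: [0.5828, 0.022, 0.0163]
orientation: [2.387, 2.042, -0.0]
wrist_force: [2.1, 2.8, -1.4]
grip_width: 0.014
finger_force: 29.9
t 22.63 tcp [0.5828 0.022  0.0163] yaw y -8.9 F [ 2.1  2.8 -1.4] w 0.014 tilt [-0.  0. -1.]
spin -0.001
```

```bash
python3 -m pendant '[[[0,-0.04,0.02,0,0],[0,-0.07,0.02,0,0],[0,-0.07,0.02,0,0]]]'; python3 -m pendant '[[[0,-0.03,0,0,0],[0,-0.05,0,0,0],[0,-0.05,0,0,0]]]'
```

```text
time: 22.88
tcp_pos: [0.5826, 0.0193, 0.0162]
orientation: [-2.387, -2.042, 0.001]
wrist_force: [1.0, 2.8, -1.7]
grip_width: 0.0136
finger_force: 29.9
time: 23.13
tcp_pos: [0.5824, 0.0176, 0.0163]
orientation: [-2.387, -2.042, 0.001]
wrist_force: [0.9, 2.7, -0.5]
grip_width: 0.0135
finger_force: 29.9
```

```bash
python3 -m pendant '[[[0,-0.025,0,0,0],[0,-0.04,0,0,0],[0,-0.04,0,0,0]]]'; python3 to.py -8.85
```

```text
time: 23.38
tcp_pos: [0.5822, 0.016, 0.0163]
orientation: [-2.387, -2.042, 0.001]
wrist_force: [0.6, 2.5, -0.7]
grip_width: 0.014
finger_force: 29.9
t 23.38 tcp [0.5822 0.016  0.0163] yaw y -8.89 F [ 0.6  2.5 -0.7] w 0.014 tilt [-0.    -0.001 -1.   ]
spin -0.001
```

```bash
python3 -m pendant '[[[0,-0.02,0,0,0],[0,-0.035,0,0,0],[0,-0.035,0,0,0]]]'; python3 -m pendant '[[[0,-0.02,0,0,0],[0,-0.025,0,0,0],[0,-0.025,0,0,0]]]'
```

```text
time: 23.63
tcp_pos: [0.582, 0.0147, 0.0163]
orientation: [-2.387, -2.042, 0.001]
wrist_force: [0.7, 2.9, 0.0]
grip_width: 0.0135
finger_force: 29.9
time: 23.88
tcp_pos: [0.582, 0.0144, 0.0163]
orientation: [-2.386, -2.043, -0.0]
wrist_force: [-0.1, 5.0, -0.5]
grip_width: 0.0137
finger_force: 29.9
```

```bash
python3 -m pendant '[[[0,-0.02,0,0,0],[0,-0.03,0,0,0],[0,-0.03,0,0,0]]]'; python3 to.py -8.85
```

```text
time: 24.13
tcp_pos: [0.582, 0.0144, 0.0163]
orientation: [-2.385, -2.043, -0.002]
wrist_force: [1.0, 6.8, -1.7]
grip_width: 0.0136
finger_force: 29.9
t 24.13 tcp [0.582  0.0144 0.0163] yaw y -8.82 F [ 1.   6.8 -1.7] w 0.0136 tilt [ 0.002 -0.    -1.   ]
spin 0.001
```

```bash
python3 -m pendant '[[[0,-0.03,0,0,0],[0,-0.06,0,0,0],[0,-0.06,0,0,0],[0,-0.06,0,0,0],[0,-0.06,0,0,0]]]'; python3 -m pendant '[[[0,0.06,0,0,0],[0,0.06,0,0,0],[0.15,0.08,0,0,0],[0.3,0.08,0,0,0],[0.4,0.08,0,0,0],[0.4,0.08,0,0,0],[0.4,0.08,0,0,0],[0.4,0.08,0,0,0]]]'; python3 to.py -8.85
```

```text
time: 24.55
tcp_pos: [0.5821, 0.0144, 0.0165]
orientation: [-2.382, -2.044, -0.006]
wrist_force: [1.0, 9.7, -0.5]
grip_width: 0.0137
finger_force: 29.9
time: 25.22
tcp_pos: [0.5819, 0.0125, 0.0163]
orientation: [2.387, 2.041, -0.001]
wrist_force: [-0.0, -0.4, -0.2]
grip_width: 0.0353
finger_force: 0.0
t 25.22 tcp [0.5819 0.0125 0.0163] yaw y -8.94 F [-0.  -0.4 -0.2] w 0.0353 tilt [-0.001 -0.    -1.   ]
spin -0.002
```

```bash
python3 -m pendant '[[[0.4,0,0,-0.3,0],[0.4,0,0,-0.9,0],[0.4,0,0,-1.6,0],[0.4,0.3,0,-2.4,0],[0.4,1,0,-3.2,0],[0.4,2,0,-4,0],[0.4,3,0,-4,0],[0.4,4,0,-4,0],[0.4,4,0,-4,0]]]'; python3 - <<'E'
from pose import *
G=np.array([.571,-.064]); a=np.radians(-98.8); ex=np.array([np.cos(a),np.sin(a)]); ey=np.array([-ex[1],ex[0]])
for n in("scene","top"):
    im,d=capture(n); save(f"pics/{n}9.png",im); P=cloud(n,d); hsv=cv2.cvtColor(im,cv2.COLOR_RGB2HSV)
    o=cv2.inRange(hsv,np.array((5,190,100)),np.array((16,255,255)))>0; o&=(np.hypot(P[...,0]-.583,P[...,1]-.015)<.04)&(P[...,2]>.078)
    if o.any(): print(n,"orange grip top",P[o].mean(0).round(4), ((P[o].mean(0)[:2]-G)@ex).round(4))
    r=cv2.inRange(hsv,np.array((0,150,80)),np.array((4,255,255)))>0; r&=np.hypot(P[...,0]-.57,P[...,1]+.07)<.04
    if r.any(): print(n,"red",r.sum(),P[r].mean(0).round(4))
s=cv2.imread("pics/scene9.png"); t=cv2.imread("pics/top9.png")
cv2.imwrite("pics/f.png",np.vstack([cv2.resize(s[220:360,110:510],(800,280),interpolation=cv2.INTER_CUBIC),cv2.resize(t[180:310,190:510],(788,320),interpolation=cv2.INTER_CUBIC).copy() if False else cv2.resize(t[180:310,190:510],(800,320),interpolation=cv2.INTER_CUBIC)]))
E
```

```text
time: 25.97
tcp_pos: [0.607, 0.1834, 0.1779]
orientation: [-2.371, -2.053, -0.012]
wrist_force: [-0.8, 1.7, -0.6]
grip_width: 0.0353
finger_force: 0.0
scene orange grip top [0.5857 0.0162 0.0813] -0.0815
scene red 5 [ 0.5747 -0.0696  0.0516]
top orange grip top [0.582  0.0158 0.0832] -0.0805
```

View pics/f.png

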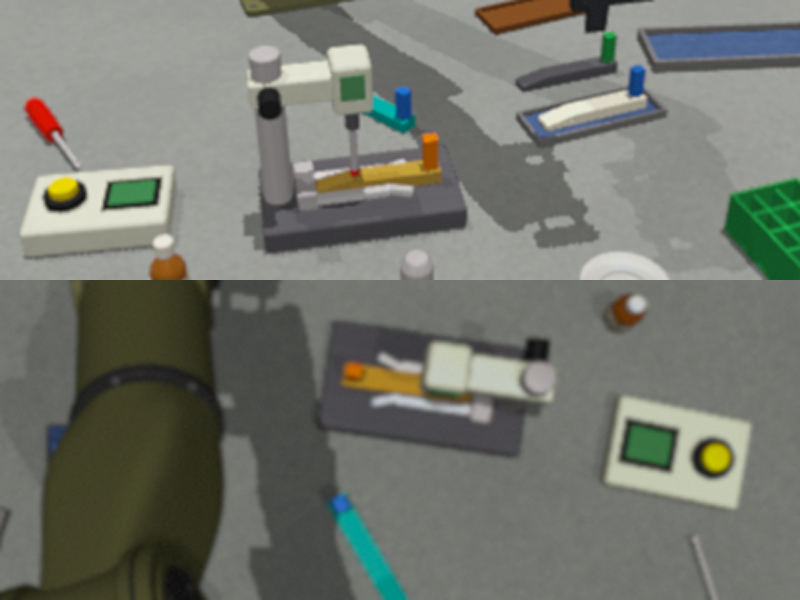

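The final view shows the brass bar under the foot between the fences, with its orange grip at (430,150). The master lies upright in the small tray at (593,105), and the key is up. All is as required, so I'm handing in.

```bash
python3 -c "
from rig import *
print(finish_job())"
```

```text
the job is handed in; nothing more can be done
None
```

The job is handed in, with no verdict shown: I held the zero key fully down for about a second, laid the master upright in the small blue-lined tray, and pressed the brass spacer home against the stop with about 7 N and left it under the foot.

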